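# Close the teapot and hold the strainer over the guest's cup

## Robot

A 6-joint arm with a two-finger parallel gripper is mounted at the origin on the work surface. World frame = base frame: x ahead of the robot, y to its left, z up, the work surface at z = 0. Lengths are in m, angles in degrees, forces in N, time in s.
With the tool pointing down it reaches from about 0.375 to 0.9 m from the base axis. Payload 3.1 kg.
Tool frame: the origin (TCP) lies on the centre line of the jaws, within the pads' length; the fingertips stand 19 mm ahead of it and the grasp point (between the pads) is the TCP (tips_ahead is the distance from the TCP to the fingertips, in m); z points along the fingers, y is the line along which they close (so a half turn about z gives the same grasp; the last joint's range is limited). The gripper opens to 87 mm and grips with 3 to 60 N. Pads are 19 mm wide; open, the fingers measure 117 mm over their backs; the gripper's body (75 mm by 190 mm) begins 51 mm behind the grasp point.
Start: joints at [59.272, 30.224, 82.088, -0, 67.689, -10.227], TCP at [0.219, 0.585, 0.242] pointing down, gripper open.
Joint ranges: [-176.69, 176.69], [-43.24, 126.21], [12.49, 139.97], [-82, 262], [0, 151.66], [-163.58, 163.58]. Speed limits (degrees/s): [159.86, 159.86, 180, 180, 180, 180].

## Interface

Orientations are given as a 3x3 rotation matrix whose columns are the frame's x, y, z axes.
In Python, from rig import read_state, capture, hand_in, trace, landmark_of, tips_ahead gives the robot as it stands.
- The arm moves only by the shell command python3 -m jog 'ROWS'. ROWS is JSON, a list of rows, each an object of numbers: "tx", "ty", "tz": the shift along the tool's x, y, z in cm; "roll": the turn about the tool's z in rad; "jaw": the opening, from 0 (shut) to 1 (fully open). A call has 1 to 8 rows; each row shifts and turns the commanded pose from where the row before left it, along the tool's axes as they then stand; what a row does not reach is not made up. A row lasts 1/10 s, in which the tool goes at most 50 mm and 8.59 degrees, less where a joint would pass 70% of its speed; a pose out of reach is approached as far as the arm can. A call with a gripper value outside its range is refused whole. The fingers move at their own pace and stop on an object; the grip force is fixed at half the most. Time passes only in rows, so rows that do not move let the fingers close. It gives the time, the measured TCP pose, the force, the opening and the grip force at its end, in the units of the state.
- read_state(): the state, without advancing time (a new reading comes with each control period).
- capture(name): name is "scene" or "top" or "wrist"; returns a dict with "img" (480x640x3 uint8, red, green, blue), "vertical_fov" (degrees; the focal length in pixels is half the picture's height over the tangent of half this angle, whatever the lens; pixels are square), "cx", "cy" (the principal point, pixels), "cam_to_world" (4x4, takes a point from camera to world coordinates); the wrist camera has in their place "tool_from_camera" (4x4, takes a point from camera to tool coordinates, whose origin is the TCP and whose axes are the flange's). Camera axes: x right, y up, looking along -z (the intrinsics and any distortion apply to the point x, -y, -z); pixel columns grow to the right and rows downward; lengths in m; the calibration is good to about 2 mm. A picture is of the moment at which its call begins: read the wrist's pose just before it. There is no depth.
- hand_in(): hands the job in; it is judged then, once.
Trained networks look in the newest picture that a camera, given by its name, has taken for a name from the list of things; names that differ only in an ending like _2 or _b are one class to them, and where a whole thing is asked for, a point or a joint stands for the part that bears it (a point fixed in the world has none). Each returns a list of dicts, best first, with "p" (0 to 1); they miss things now and then, are a little off and sometimes report something else, mostly with a low value. They report only what shows in the picture. A call takes as long as a camera call. They do not tell look-alikes from the thing itself.
- trace(camera, thing): "pixels" (480x640 bool, what is visible of it) and "bbox" ([left, top, width, height] in pixels, round what is visible of it).
- landmark_of(camera, thing): "point" ([row, column] in pixels: a listed point, or the origin of a listed thing).
The state is a dict: "time_s": time; "joint_positions": joint angles; "qvel": joint speeds; "tau": joint torques, N m; "position": TCP position; "tcp_rot": TCP orientation; "force": force on the tool from outside, world axes, zero at the start; "moment": the same for the moment, N m; "opening": opening from 0.0 (shut) to 1.0 (fully open); "grasp_force": force on a finger pad.
Only numpy, scipy, OpenCV 4.12 (cv2) and the standard library are available. Lean on these libraries where they do the work, as an engineer would, in place of code of your own. Each camera call takes 0.05 s, during which the arm holds its last target. There are 200 camera calls.

## Task

Press the teapot's raised lid straight down until it is fully home. Then pick up the steel tea strainer by its handle, carry it over the top of the wooden tea box, and hold it ready for pouring over the cup on the blue saucer: level, centred over the cup's mouth, its underside about 10 mm above the rim. Finish while still holding it there; do not let the strainer touch the box or a cup, and leave the cups, saucers, box, jar and teapot standing where they are.

Things in the scene. Friction and masses are not known exactly. Their poses are not given: they have to be found in the camera images.
- teapot: White porcelain teapot, loose, 0.95 kg, belly 120 mm across. Origin: centre of its underside on the table; z up, spout towards its +y (tip 107 mm out, 101 mm high), loop handle towards its -y (106 mm out). Mouth rim, with a blue band, 100 mm high.
- teapot_lid (a joint): How far the teapot's lid has been pressed down, m: 0 = raised 8 mm, 0.008 = fully home. It starts partly raised (0 to 0.003). Its grey seal grips: it slides straight down along the pot's axis under about 4 to 6 N, has a hard stop at 0.008 and stays where it is left.
- lid_knob_top (a point): Centre of the flat top of the lid's round blue knob (28 mm across, 13 mm tall) on the pot's axis; 138 mm above the table with the lid at 0, 130 mm when home. Moves with the lid. Push here from above.
- strainer: Steel tea strainer, loose, about 80 g, upright on the cork coaster: round bowl, flat bottom 48 mm across, rim 68 mm across, 26 mm high. Origin: centre of its underside; z up. Straight flat handle, 12 mm wide, 7 mm tall, along its -x from 32 to 137 mm off the bowl's centre, mid-height 22.5 mm above the underside. A short tab, 14 mm wide, sticks out to +x (to 50 mm).
- strainer_grip (a point): Point in the middle of the handle's thickness where to pinch it across its 12 mm width: 68 mm from the bowl's centre along the strainer's -x, 22.5 mm above its underside.
- coaster: Round cork coaster under the strainer, fixed to the table, 92 mm across, 6 mm thick. Origin: centre of its underside.
- tea_box: Closed small wooden box with a sliding door in one side, loose, 0.7 kg, 140 mm (its x) by 80 mm (its y) by 72 mm high. Origin: centre of its underside; z up. It stands between strainer and cups.
- guest_saucer: Blue saucer under the cup to be served, loose, 136 mm across, 14 mm high at the edge, 5 mm thick in the middle. Origin: centre of its underside.
- guest_cup: White cup standing in the middle of the blue saucer, loose, 84 mm across the rim, 58 mm high, empty, its wall 3.5 mm. Origin: centre of its underside, 5 mm above the table; z up; small ear handle towards its +y, out to 64 mm from its axis and below the rim.
- guest_cup_rim (a point): Centre of the mouth of the cup on the blue saucer, at rim height (63 mm above the table); z up.
- host_saucer: White saucer, same sizes and origin as the blue one. Which of the two places has the blue one changes.
- host_cup: White cup on the white saucer, same sizes and axes as the other cup; leave alone.
- honey_jar: Amber glass honey jar with brass screw lid, loose, 60 mm across, 85 mm high; leave alone. Origin: centre of its underside.
Not all that is in view belongs to the job. Of the things shaped like the tea_box, the wooden one is meant.

How it is judged:
By the outcome, as a careful person would: the job done as asked, in the order asked, and still so for the second after the job is handed in, while the arm keeps its last pose, push and grip.
It also fails if it takes over 58 s, if anything falls off the work surface, if the arm or the gripper's body presses on something with over 40 N, if the wrist force passes 120 N, or if a joint passes its speed limit or range.

## Working session

There is one attempt and no reset: what is moved stays moved. The work goes in short steps, Python scripts to look and compute and a shell command to move; the robot and the scene stay as the last step left them, time stands still between calls to the robot, and variables do not carry over. Pictures are saved under pics/ and viewed, at most 10 in all, crops included, and the job is handed in when it is done.

```bash
mkdir -p pics; ls
cat > h.py <<'E'
import numpy as np,cv2
from rig import read_state,capture,hand_in,trace,landmark_of,tips_ahead
def cam(name):
    s=read_state(); c=capture(name)
    if 'cam_to_world' in c: T=np.array(c['cam_to_world'])
    else:
        W=np.eye(4);W[:3,:3]=s['tcp_rot'];W[:3,3]=s['position'];T=W@np.array(c['tool_from_camera'])
    c['T']=T;c['f']=240/np.tan(np.radians(c['vertical_fov']/2));return c
def ray(c,row,col):
    d=np.array([(col-c['cx'])/c['f'],-(row-c['cy'])/c['f'],-1]);return c['T'][:3,3],c['T'][:3,:3]@d
def at(c,rc,z):
    o,d=ray(c,*rc);return o+d*(z-o[2])/d[2]
def proj(c,p):
    q=np.linalg.inv(c['T'])@np.append(p,1);return np.array([c['cy']-c['f']*q[1]/-q[2],c['cx']+c['f']*q[0]/-q[2]])
def tri(obs):
    A=np.zeros((3,3));b=np.zeros(3)
    for c,rc in obs:
        o,d=ray(c,*rc);d=d/np.linalg.norm(d);M=np.eye(3)-np.outer(d,d);A+=M;b+=M@o
    return np.linalg.solve(A,b)
E
python3 - <<'E'
from h import *
np.set_printoptions(precision=4,suppress=True)
for n in ['scene','top','wrist']:
    c=cam(n);cv2.imwrite(f'pics/{n}0.png',c['img'][:,:,::-1]);print(n,{k:v for k,v in c.items() if k not in('img','T')},c['T'])
s=read_state();print(s['position'],s['tcp_rot'],s['force'],s['time_s'],tips_ahead)
E
```

```text
pics
scene {'vertical_fov': 48.476987342254965, 'cx': 328.2781656983203, 'cy': 242.2894202804482, 'cam_to_world': array([[ 0.2198, -0.8472,  0.4837,  1.0697],
       [ 0.9755,  0.1853, -0.1186, -0.2234],
       [ 0.0109,  0.4979,  0.8672,  1.1959],
       [ 0.    ,  0.    ,  0.    ,  1.    ]]), 'f': np.float64(533.0660883318802)} [[ 0.2198 -0.8472  0.4837  1.0697]
 [ 0.9755  0.1853 -0.1186 -0.2234]
 [ 0.0109  0.4979  0.8672  1.1959]
 [ 0.      0.      0.      1.    ]]
top {'vertical_fov': 42.61159592767265, 'cx': 321.4510606777616, 'cy': 231.8518289625168, 'cam_to_world': array([[-0.0187,  0.9858, -0.1667,  0.2528],
       [-0.9997, -0.0211, -0.0128, -0.0681],
       [-0.0162,  0.1664,  0.9859,  1.4948],
       [ 0.    ,  0.    ,  0.    ,  1.    ]]), 'f': np.float64(615.3841602075743)} [[-0.0187  0.9858 -0.1667  0.2528]
 [-0.9997 -0.0211 -0.0128 -0.0681]
 [-0.0162  0.1664  0.9859  1.4948]
 [ 0.      0.      0.      1.    ]]
wrist {'vertical_fov': 58.417522230672986, 'cx': 323.9469263992047, 'cy': 237.16404252508923, 'tool_from_camera': array([[-0.0002,  0.9595,  0.2817,  0.0774],
       [ 1.    ,  0.0003, -0.0001, -0.0003],
       [-0.0002,  0.2817, -0.9595, -0.1428],
       [ 0.    ,  0.    ,  0.    ,  1.    ]]), 'f': np.float64(429.2752880310221)} [[ 0.3504 -0.8989 -0.263   0.1461]
 [ 0.9366  0.3358  0.1001  0.6119]
 [-0.0017 -0.2814  0.9596  0.3835]
 [ 0.      0.      0.      1.    ]]
[0.2186 0.585  0.2408] [[-0.9367  0.3502 -0.0008]
 [ 0.3502  0.9367 -0.0014]
 [ 0.0003 -0.0016 -1.    ]] [0.5944 0.1212 0.9596] 0.15 0.019
```

View pics/top0.png

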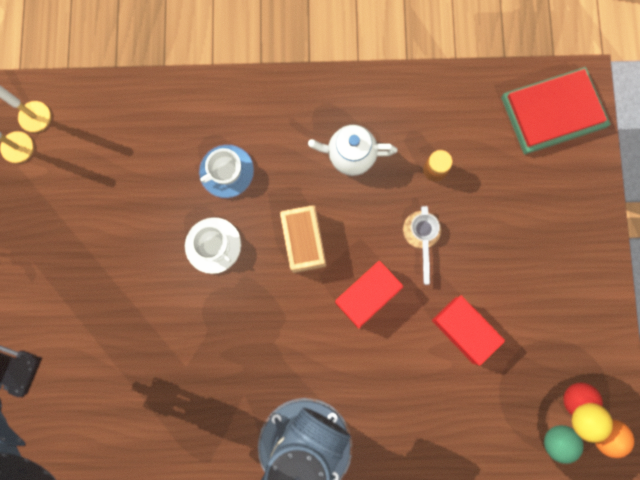

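View pics/scene0.png

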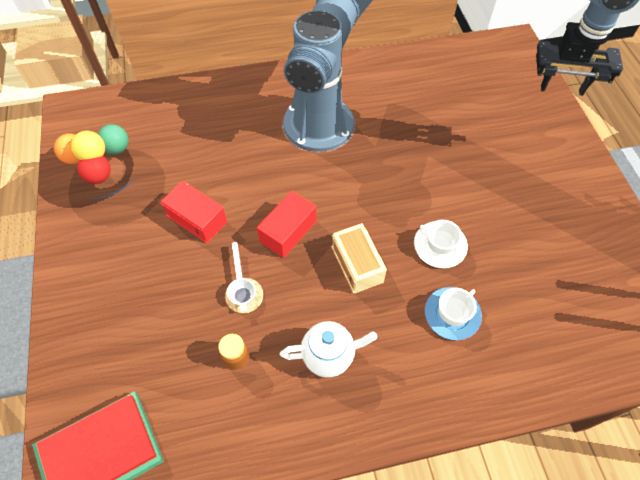

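Run:
```python
from h import *
np.set_printoptions(precision=4,suppress=True)
zs=dict(teapot=0,lid_knob_top=.137,strainer=.006,strainer_grip=.0285,tea_box=0,guest_cup_rim=.063,guest_cup=.005,host_cup=.005,honey_jar=0,coaster=0,guest_saucer=0)
cs={n:cam(n) for n in('scene','top')}
for t,z in zs.items():
    for n,c in cs.items():
        for r in landmark_of(n,t)[:3]:
            print(t,n,round(r['p'],2),np.round(r['point'],1),at(c,r['point'],z)[:2])
```

```text
teapot scene 0.72 [358.6 327.5] [ 0.7031 -0.1293]
teapot top 0.84 [156.8 351.4] [ 0.6952 -0.1274]
lid_knob_top scene 0.58 [330.  327.5] [ 0.6853 -0.1266]
lid_knob_top scene 0.37 [355.2 233.1] [ 0.6965 -0.3263]
lid_knob_top top 0.73 [138.  354.5] [ 0.6991 -0.1303]
strainer scene 0.86 [297.3 241.7] [ 0.5113 -0.2995]
strainer top 0.79 [228.  422.8] [ 0.5087 -0.2971]
strainer top 0.62 [174.3 224. ] [0.6556 0.1922]
strainer_grip scene 0.78 [265.4 240.1] [ 0.4362 -0.2899]
strainer_grip scene 0.38 [243.1 439.4] [0.481  0.2105]
strainer_grip scene 0.31 [246.3 440.9] [0.4906 0.2112]
strainer_grip top 0.63 [255.7 423.7] [ 0.4375 -0.2927]
strainer_grip top 0.61 [137.9 353.4] [ 0.7351 -0.1325]
tea_box scene 0.85 [219.4 199.3] [ 0.2617 -0.3776]
tea_box scene 0.82 [229.8 288.8] [ 0.3438 -0.1525]
tea_box scene 0.61 [265.6 360.4] [0.4863 0.0046]
tea_box top 0.89 [240.3 304.6] [ 0.4853 -0.0067]
tea_box top 0.69 [295.5 369. ] [ 0.347  -0.1606]
tea_box top 0.68 [327.7 464.2] [ 0.2658 -0.3856]
guest_cup_rim scene 0.83 [300.2 455.9] [0.6516 0.1861]
guest_cup scene 0.64 [316.8 452.2] [0.6692 0.1839]
guest_cup top 0.8 [171.7 229.6] [0.6623 0.1784]
host_cup scene 0.79 [243.5 441.6] [0.4715 0.2244]
host_cup top 0.77 [246.9 213.8] [0.4729 0.216 ]
honey_jar scene 0.8 [356.8 234.1] [ 0.6525 -0.3379]
honey_jar scene 0.42 [317.9 452.1] [0.6702 0.1845]
honey_jar scene 0.26 [332.6 328.1] [ 0.6421 -0.1141]
honey_jar top 0.79 [170.9 437.1] [ 0.6537 -0.3403]
coaster scene 0.71 [295.5 245.6] [ 0.5057 -0.29  ]
coaster top 0.64 [228.3 421.1] [ 0.5091 -0.2938]
guest_saucer scene 0.9 [314.3 450.3] [0.6605 0.1833]
guest_saucer top 0.85 [171.1 225.4] [0.6654 0.1898]
guest_saucer top 0.68 [171.1 226.3] [0.6654 0.1875]
```

Top view: teapot (352,150), wooden box (303,239), blue saucer and cup (226,171), strainer (424,228) with its handle toward the robot. The red boxes at (369,294) and (469,330) are decoys. The wooden-coloured box with the pale rim is the one meant. Scene view agrees: wooden box (360,258), blue saucer (454,312). I'll move above the teapot with the jaws closing.

```bash
python3 -m jog '[{"tx":-3.5,"ty":-2.5,"tz":-1,"jaw":0},{"tx":-3.5,"ty":-2.5,"tz":-1},{"tx":-3.5,"ty":-2.5,"tz":-1},{"tx":-3.5,"ty":-2.5,"tz":-1},{"tx":-3.5,"ty":-2.5,"tz":-1},{"tx":-3.5,"ty":-2.5},{"tx":-3.5,"ty":-2.5},{"tx":-3.5,"ty":-2.5}]'
python3 -m jog '[{"tx":-3.5,"ty":-2.5},{"tx":-3.5,"ty":-2.5},{"tx":-3.5,"ty":-2.5},{"tx":-3.5,"ty":-2.5},{"tx":-3.5,"ty":-2.5},{"tx":-3.5,"ty":-2.5},{"tx":-3.5,"ty":-2.5},{"tx":-3.5,"ty":-2.5}]'
python3 -m jog '[{"tx":-3.5,"ty":-2.5},{"tx":-3.5,"ty":-2.5},{"tx":-3.5,"ty":-2.5},{"tx":-3.3,"ty":-2.5},{},{},{},{}]'
cat > look.py <<'E'
import sys
from h import *
np.set_printoptions(precision=4,suppress=True)
c=cam('wrist');s=read_state();print(s['position'],s['tcp_rot'],s['force'],s['time_s'])
cv2.imwrite(f'pics/{sys.argv[1]}.png',c['img'][:,:,::-1])
for a in sys.argv[2:]:
    t,z=a.split('=');
    for r in landmark_of('wrist',t)[:2]: print(t,round(r['p'],2),np.round(r['point'],1),at(c,r['point'],float(z))[:2])
E
python3 look.py w1 lid_knob_top=.137 teapot=0
```

```text
[0.2188 0.5854 0.2415] [[-0.9367  0.3502 -0.    ]
 [ 0.3502  0.9367 -0.0001]
 [ 0.     -0.0001 -1.    ]] [-0.0797 -0.2995 -0.2315] 1.4$[0]: bad value
$[0]: bad value
$[0]: bad value
```

```bash
python3 -m jog '[{"tx":-3.5,"ty":-2.5,"tz":-1,"roll":0,"jaw":0},{"tx":-3.5,"ty":-2.5,"tz":-1,"roll":0,"jaw":0},{"tx":-3.5,"ty":-2.5,"tz":-1,"roll":0,"jaw":0},{"tx":-3.5,"ty":-2.5,"tz":-1,"roll":0,"jaw":0},{"tx":-3.5,"ty":-2.5,"tz":-1,"roll":0,"jaw":0},{"tx":-3.5,"ty":-2.5,"tz":0,"roll":0,"jaw":0},{"tx":-3.5,"ty":-2.5,"tz":0,"roll":0,"jaw":0},{"tx":-3.5,"ty":-2.5,"tz":0,"roll":0,"jaw":0}]'
```

```text
time_s: 2.3
position: [0.4119, 0.2986, 0.292]
tcp_rot: [[-0.937, 0.35, 0.001], [0.35, 0.937, 0.0], [-0.001, 0.001, -1.0]]
force: [1.1, 0.7, 0.3]
opening: 0.357
grasp_force: 0.0
```

```bash
python3 -m jog '[{"tx":-3.5,"ty":-2.5,"tz":0,"roll":0,"jaw":0},{"tx":-3.5,"ty":-2.5,"tz":0,"roll":0,"jaw":0},{"tx":-3.5,"ty":-2.5,"tz":0,"roll":0,"jaw":0},{"tx":-3.5,"ty":-2.5,"tz":0,"roll":0,"jaw":0},{"tx":-3.5,"ty":-2.5,"tz":0,"roll":0,"jaw":0},{"tx":-3.5,"ty":-2.5,"tz":0,"roll":0,"jaw":0},{"tx":-3.5,"ty":-2.5,"tz":0,"roll":0,"jaw":0},{"tx":-3.5,"ty":-2.5,"tz":0,"roll":0,"jaw":0}]' >/dev/null
python3 -m jog '[{"tx":-3.5,"ty":-2.5,"tz":0,"roll":0,"jaw":0},{"tx":-3.5,"ty":-2.5,"tz":0,"roll":0,"jaw":0},{"tx":-3.5,"ty":-2.5,"tz":0,"roll":0,"jaw":0},{"tx":-3,"ty":-2.5,"tz":0,"roll":0,"jaw":0},{"tx":0,"ty":0,"tz":0,"roll":0,"jaw":0},{"tx":0,"ty":0,"tz":0,"roll":0,"jaw":0}]'
python3 look.py w1 lid_knob_top=.137 teapot=0
```

```text
time_s: 3.7
position: [0.6945, -0.1271, 0.2907]
tcp_rot: [[-0.936, 0.352, -0.001], [0.352, 0.936, 0.001], [0.002, 0.0, -1.0]]
force: [-0.5, 0.4, 0.3]
opening: 0.004
grasp_force: 0.0
[ 0.6942 -0.126   0.291 ] [[-0.9365  0.3506 -0.0014]
 [ 0.3506  0.9365  0.0012]
 [ 0.0017  0.0006 -1.    ]] [-0.4111 -0.2207  0.185 ] 3.75
lid_knob_top 0.82 [227.2 322.2] [ 0.6959 -0.1292]
teapot 0.79 [195.3 324.1] [ 0.699  -0.1288]
```

View pics/w1.png

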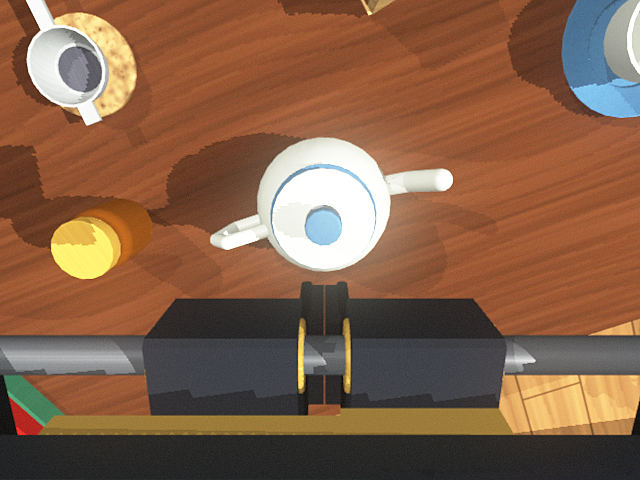

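Wrist view: knob at (col 323, row 227), directly below the closed jaws. That gives (0.696,-0.129), which agrees with the top view. I'll descend.

```bash
python3 -m jog '[{"tx":-0.25,"ty":-0.25,"tz":3,"roll":0,"jaw":0},{"tx":0,"ty":0,"tz":4,"roll":0,"jaw":0},{"tx":0,"ty":0,"tz":3.5,"roll":0,"jaw":0},{"tx":0,"ty":0,"tz":1.5,"roll":0,"jaw":0},{"tx":0,"ty":0,"tz":0.5,"roll":0,"jaw":0},{"tx":0,"ty":0,"tz":0,"roll":0,"jaw":0},{"tx":0,"ty":0,"tz":0,"roll":0,"jaw":0}]'
python3 -m jog '[{"tx":0,"ty":0,"tz":0.2,"roll":0,"jaw":0},{"tx":0,"ty":0,"tz":0.2,"roll":0,"jaw":0},{"tx":0,"ty":0,"tz":0.2,"roll":0,"jaw":0},{"tx":0,"ty":0,"tz":0,"roll":0,"jaw":0},{"tx":0,"ty":0,"tz":0,"roll":0,"jaw":0}]'
```

```text
time_s: 4.55
position: [0.6976, -0.1297, 0.1688]
tcp_rot: [[-0.937, 0.35, 0.004], [0.35, 0.937, -0.001], [-0.004, 0.0, -1.0]]
force: [0.4, 0.0, -0.0]
opening: 0.004
grasp_force: 0.0
time_s: 5.05
position: [0.6961, -0.1296, 0.1605]
tcp_rot: [[-0.937, 0.35, -0.0], [0.35, 0.937, 0.0], [0.0, -0.0, -1.0]]
force: [-0.0, 0.4, -0.2]
opening: 0.01
grasp_force: 0.0
```

```bash
python3 -m jog '[{"tx":0,"ty":0,"tz":0.2,"roll":0,"jaw":0},{"tx":0,"ty":0,"tz":0.2,"roll":0,"jaw":0},{"tx":0,"ty":0,"tz":0.1,"roll":0,"jaw":0},{"tx":0,"ty":0,"tz":0.1,"roll":0,"jaw":0},{"tx":0,"ty":0,"tz":0,"roll":0,"jaw":0}]'
python3 -m jog '[{"tx":0,"ty":0,"tz":0.1,"roll":0,"jaw":0},{"tx":0,"ty":0,"tz":0.1,"roll":0,"jaw":0},{"tx":0,"ty":0,"tz":0.1,"roll":0,"jaw":0},{"tx":0,"ty":0,"tz":0,"roll":0,"jaw":0}]'
python3 -m jog '[{"tx":0,"ty":0,"tz":0.1,"roll":0,"jaw":0},{"tx":0,"ty":0,"tz":0.1,"roll":0,"jaw":0},{"tx":0,"ty":0,"tz":0,"roll":0,"jaw":0}]'
```

```text
time_s: 5.55
position: [0.6961, -0.1295, 0.1547]
tcp_rot: [[-0.937, 0.35, -0.0], [0.35, 0.937, 0.0], [0.0, -0.0, -1.0]]
force: [-0.8, 0.1, 2.2]
opening: 0.007
grasp_force: 0.8
time_s: 5.95
position: [0.6961, -0.1295, 0.1515]
tcp_rot: [[-0.937, 0.35, -0.0], [0.35, 0.937, 0.0], [0.0, -0.0, -1.0]]
force: [-1.0, 0.1, 3.5]
opening: 0.011
grasp_force: 1.6
time_s: 6.25
position: [0.6962, -0.1295, 0.1495]
tcp_rot: [[-0.937, 0.35, -0.0], [0.35, 0.937, 0.0], [0.0, 0.0, -1.0]]
force: [-1.1, 0.2, 3.1]
opening: 0.007
grasp_force: 1.6
```

Still sliding at a seal-like force, with the tips at about 130.5 mm. I'll go on until the stop.

```bash
python3 -m jog '[{"tx":0,"ty":0,"tz":0.1,"roll":0,"jaw":0},{"tx":0,"ty":0,"tz":0,"roll":0,"jaw":0}]'
python3 -m jog '[{"tx":0,"ty":0,"tz":0.1,"roll":0,"jaw":0},{"tx":0,"ty":0,"tz":0,"roll":0,"jaw":0}]'
```

```text
time_s: 6.45
position: [0.6962, -0.1295, 0.1494]
tcp_rot: [[-0.937, 0.35, 0.0], [0.35, 0.937, -0.0], [-0.0, -0.0, -1.0]]
force: [-2.2, 1.1, 7.1]
opening: 0.008
grasp_force: 3.5
time_s: 6.65
position: [0.6963, -0.1296, 0.1494]
tcp_rot: [[-0.937, 0.35, 0.001], [0.35, 0.937, -0.0], [-0.001, -0.0, -1.0]]
force: [-3.9, 0.8, 10.7]
opening: 0.008
grasp_force: 5.2
```

The lid is on its hard stop: z is stalled at 0.1494 and the force has risen to 10.7 N. I'll lift and go to hover over the strainer grip.

```bash
python3 -m jog '[{"tx":0,"ty":0,"tz":-1,"roll":0,"jaw":0},{"tx":0,"ty":0,"tz":-3,"roll":0,"jaw":0},{"tx":0,"ty":0,"tz":-4,"roll":0,"jaw":0},{"tx":0,"ty":0,"tz":-3,"roll":0,"jaw":0},{"tx":2.65,"ty":-3.45,"tz":-1,"roll":0,"jaw":0.5},{"tx":2.65,"ty":-3.45,"tz":0,"roll":0,"jaw":0.5},{"tx":2.65,"ty":-3.45,"tz":0,"roll":0,"jaw":0.5},{"tx":2.65,"ty":-3.45,"tz":0,"roll":0,"jaw":0.5}]'
python3 -m jog '[{"tx":2.65,"ty":-3.45,"tz":1,"roll":0,"jaw":0.5},{"tx":2.65,"ty":-3.45,"tz":2,"roll":0,"jaw":0.5},{"tx":2.65,"ty":-3.45,"tz":2,"roll":0,"jaw":0.5},{"tx":0,"ty":0,"tz":0,"roll":-0.13,"jaw":0.5},{"tx":0,"ty":0,"tz":0,"roll":-0.13,"jaw":0.5},{"tx":0,"ty":0,"tz":0,"roll":0,"jaw":0.5},{"tx":0,"ty":0,"tz":0,"roll":0,"jaw":0.5}]'
python3 look.py w2 strainer_grip=.0285 strainer=.006 tea_box=.0
python3 - <<'E'
from h import *
c=cam('wrist')
r=trace('wrist','strainer')
for q in r[:2]:
    print(q['p'],q['bbox']);
m=r[0]['pixels'].astype('uint8');cv2.imwrite('/tmp/m.png',m*255)
im=c['img'][:,:,::-1].copy();im[m>0]=(im[m>0]*.5+np.array([0,127,0])).astype('uint8');cv2.imwrite('pics/w2m.png',im)
E
```

```text
time_s: 7.45
position: [0.5477, -0.2225, 0.2676]
tcp_rot: [[-0.937, 0.35, 0.001], [0.35, 0.937, -0.001], [-0.002, -0.0, -1.0]]
force: [1.1, -0.6, 1.2]
opening: 0.284
grasp_force: 0.0
time_s: 8.15
position: [0.4382, -0.2911, 0.2176]
tcp_rot: [[-0.995, 0.1, 0.001], [0.1, 0.995, -0.0], [-0.001, -0.0, -1.0]]
force: [0.1, 0.1, 0.5]
opening: 0.502
grasp_force: 0.0
[ 0.4383 -0.2909  0.2176] [[-0.995   0.0996  0.0005]
 [ 0.0996  0.995  -0.0004]
 [-0.0006 -0.0004 -1.    ]] [ 1.1998  0.4608 -0.7171] 8.2
strainer_grip 0.77 [213.4 316.8] [ 0.438  -0.2971]
strainer 0.96 [283.8 323.1] [ 0.5076 -0.2992]
tea_box 0.67 [ 74.8 479.8] [ 0.3463 -0.1588]Traceback (most recent call last):
  File "<stdin>", line 6, in <module>
IndexError: list index out of range
```

View pics/w2.png

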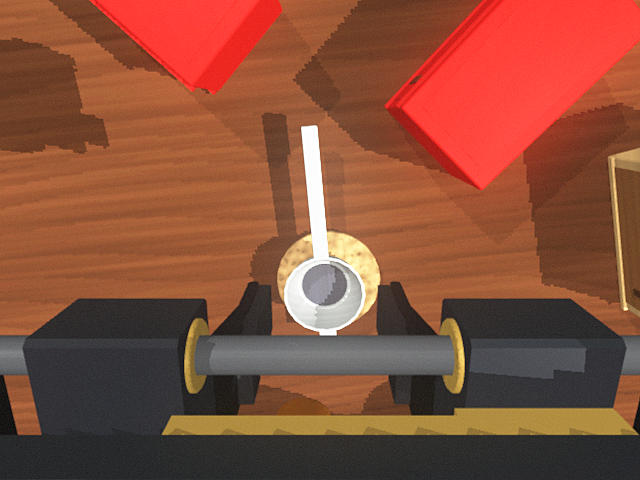

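Run:
```python
from h import *
c=cam('wrist')
for t in('strainer','strainer_grip'):
    r=trace('wrist',t)
    for q in r[:2]: print(q['p'],q['bbox'])
# handle edges: bright, low saturation
hsv=cv2.cvtColor(c['img'],cv2.COLOR_RGB2HSV)
m=(hsv[...,1]<60)&(hsv[...,2]>120)
for row in range(60,260,12):
    k=np.where(m[row,270:370])[0]+270
    if len(k): 
        p=at(c,(row,k.mean()),.032);print(row,k.min(),k.max(),len(k),p[:2],)
```

```text
0.94 [280.9, 128.4, 84.0, 206.8]
0.86 [282.4, 126.2, 82.5, 211.4]
132 301 317 17 [ 0.37477236 -0.2958387 ]
144 302 318 17 [ 0.38354071 -0.29603446]
156 303 319 17 [ 0.39244556 -0.29623327]
168 304 320 17 [ 0.40149011 -0.2964352 ]
180 305 321 17 [ 0.41067767 -0.29664032]
192 307 322 16 [ 0.42004954 -0.29646384]
204 308 323 16 [ 0.42953382 -0.29667249]
216 309 324 16 [ 0.43917171 -0.29688451]
228 310 325 16 [ 0.44896698 -0.2971    ]
240 311 326 16 [ 0.45892352 -0.29731903]
252 312 327 16 [ 0.46904533 -0.2975417 ]
```

Wrist view: the handle runs from (310,127) to (320,255) with the bowl at (325,293). The red decoy's nearest corner is at about (475,185). It is 72 mm high, so the gripper body (80 mm or higher) clears it. Grip is at about (0.439,-0.297). I'll align and descend.

```bash
python3 -m jog '[{"tx":0,"ty":0,"tz":0,"roll":-0.08,"jaw":0.5},{"tx":-0.05,"ty":-0.6,"tz":3,"roll":0,"jaw":0.5},{"tx":0,"ty":0,"tz":4,"roll":0,"jaw":0.5},{"tx":0,"ty":0,"tz":4,"roll":0,"jaw":0.5},{"tx":0,"ty":0,"tz":3,"roll":0,"jaw":0.5},{"tx":0,"ty":0,"tz":1.5,"roll":0,"jaw":0.5},{"tx":0,"ty":0,"tz":0,"roll":0,"jaw":0.5},{"tx":0,"ty":0,"tz":0,"roll":0,"jaw":0.5}]'
python3 - <<'E'
from h import *
c=cam('wrist')
hsv=cv2.cvtColor(c['img'],cv2.COLOR_RGB2HSV)
m=(hsv[...,1]<60)&(hsv[...,2]>120)
for row in range(20,300,25):
    k=np.where(m[row,250:390])[0]+250
    if len(k): 
        p=at(c,(row,k.mean()),.032);print(row,k.min(),k.max(),len(k),p[:2],)
s=read_state();print(s['position'],s['tcp_rot'][0])
E
```

```text
time_s: 9.4
position: [0.4385, -0.2969, 0.0626]
tcp_rot: [[-1.0, 0.018, -0.0], [0.018, 1.0, -0.0], [0.0, -0.0, -1.0]]
force: [1.1, -0.5, 0.5]
opening: 0.501
grasp_force: 0.0
145 309 339 31 [ 0.37382188 -0.29606174]
170 309 338 30 [ 0.38368442 -0.29644017]
195 310 338 29 [ 0.3938822  -0.29642196]
220 310 338 29 [ 0.40442096 -0.2966112 ]
245 310 338 29 [ 0.4153221  -0.29680695]
270 311 337 27 [ 0.42660464 -0.29700954]
295 311 337 27 [ 0.43828896 -0.29721935]
[ 0.43884088 -0.29730319  0.06330218] [-0.99984222  0.0177267   0.00113625]
```

Aligned. Next I'll lower, close and lift slightly.

```bash
python3 -m jog '[{"tx":0,"ty":0,"tz":1.5,"roll":0,"jaw":0.5},{"tx":0,"ty":0,"tz":1.2,"roll":0,"jaw":0.5},{"tx":0,"ty":0,"tz":0.6,"roll":0,"jaw":0.5},{"tx":0,"ty":0,"tz":0,"roll":0,"jaw":0.5},{"tx":0,"ty":0,"tz":0,"roll":0,"jaw":0},{"tx":0,"ty":0,"tz":0,"roll":0,"jaw":0},{"tx":0,"ty":0,"tz":0,"roll":0,"jaw":0},{"tx":0,"ty":0,"tz":0,"roll":0,"jaw":0}]'
python3 -m jog '[{"tx":0,"ty":0,"tz":0,"roll":0,"jaw":0},{"tx":0,"ty":0,"tz":0,"roll":0,"jaw":0},{"tx":0,"ty":0,"tz":0,"roll":0,"jaw":0},{"tx":0,"ty":0,"tz":0,"roll":0,"jaw":0},{"tx":0,"ty":0,"tz":0,"roll":0,"jaw":0}]'
```

```text
time_s: 10.25
position: [0.4384, -0.2969, 0.0299]
tcp_rot: [[-1.0, 0.018, 0.0], [0.018, 1.0, -0.0], [-0.0, -0.0, -1.0]]
force: [-0.7, -0.4, -0.5]
opening: 0.221
grasp_force: 0.0
time_s: 10.75
position: [0.4383, -0.2968, 0.0296]
tcp_rot: [[-1.0, 0.018, 0.0], [0.018, 1.0, -0.0], [-0.0, -0.0, -1.0]]
force: [-0.5, 0.1, 0.9]
opening: 0.13
grasp_force: 30.0
```

```bash
python3 -m jog '[{"tx":0,"ty":0,"tz":-1,"roll":0,"jaw":0},{"tx":0,"ty":0,"tz":-2,"roll":0,"jaw":0},{"tx":0,"ty":0,"tz":-3,"roll":0,"jaw":0},{"tx":0,"ty":0,"tz":-3,"roll":0,"jaw":0},{"tx":0,"ty":0,"tz":-3,"roll":0,"jaw":0},{"tx":0,"ty":0,"tz":-3,"roll":0,"jaw":0},{"tx":0,"ty":0,"tz":-2,"roll":0,"jaw":0},{"tx":0,"ty":0,"tz":0,"roll":0,"jaw":0}]'
python3 - <<'E'
from h import *
np.set_printoptions(precision=4,suppress=True)
s=read_state();print(s['position'],s['opening'],s['force'])
ims=[]
for n in('scene','top','wrist'):
    c=cam(n);
    for t,z in(('strainer',s['position'][2]-.024),('strainer_grip',s['position'][2])):
        for r in landmark_of(n,t)[:1]: print(n,t,round(r['p'],2),r['point'],at(c,r['point'],z))
    # expected if rigid
    g=s['position'];print(' expect',proj(c,g+[.068,-.0012,-.024]),proj(c,g))
    if n=='scene': 
        im=c['img'][180:340,160:400,::-1];ims.append(cv2.resize(im,None,fx=2.5,fy=2.5))
    if n=='wrist': ims.append(cv2.resize(c['img'][...,::-1],(600,400))[:, 100:300])
cv2.imwrite('pics/lift.png',np.hstack(ims))
E
```

```text
time_s: 11.55
position: [0.4395, -0.298, 0.2028]
tcp_rot: [[-1.0, 0.018, 0.005], [0.018, 1.0, -0.005], [-0.005, -0.005, -1.0]]
force: [0.4, -1.5, -1.3]
opening: 0.13
grasp_force: 30.0
[ 0.4395 -0.298   0.2028] 0.12982834677842292 [ 0.3761 -1.4563 -1.305 ]
scene strainer 0.77 [265.4, 229.5] [ 0.5129 -0.3035  0.1788]
scene strainer_grip 0.67 [230.0, 226.4] [ 0.4385 -0.2969  0.2028]
 expect [262.8343 231.173 ] [230.4689 225.9739]
top strainer 0.57 [216.2, 433.3] [ 0.5045 -0.2944  0.1788]
 expect [214.8076 435.4073] [244.1604 438.3193]
wrist strainer_grip 0.89 [328.7, 323.9] [ 0.4346 -0.2964  0.2028]
 expect [446.5195 320.5789] [340.9553 319.7407]
```

View pics/lift.png

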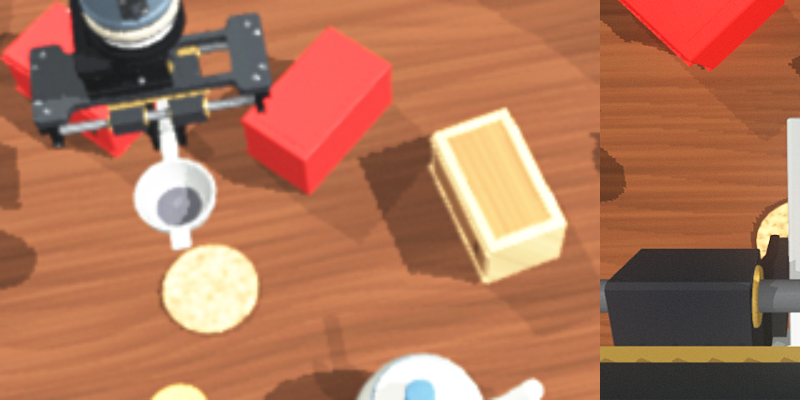

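The strainer is held level and clear of the coaster (bowl at (175,195) in the crop). The wooden box at (500,195) in the crop is the tea box, with pale sides and a wood top. I'll carry the bowl over it, then on to a spot where the wrist camera sees the cup.

```bash
python3 -m jog '[{"tx":0.33,"ty":2.5,"tz":0,"roll":0,"jaw":0},{"tx":0.33,"ty":4,"tz":0,"roll":0,"jaw":0},{"tx":0.33,"ty":4,"tz":0,"roll":0,"jaw":0},{"tx":0.33,"ty":4,"tz":0,"roll":0,"jaw":0},{"tx":0.33,"ty":4,"tz":0,"roll":0,"jaw":0},{"tx":0.33,"ty":4,"tz":0,"roll":0,"jaw":0},{"tx":0.33,"ty":4,"tz":0,"roll":0,"jaw":0},{"tx":0.33,"ty":2.7,"tz":0,"roll":0,"jaw":0}]'
python3 -m jog '[{"tx":-2,"ty":0.9,"tz":0,"roll":0,"jaw":0},{"tx":-4,"ty":0.9,"tz":0,"roll":0,"jaw":0},{"tx":-4,"ty":0.9,"tz":0,"roll":0,"jaw":0},{"tx":-4,"ty":0.9,"tz":0,"roll":0,"jaw":0},{"tx":-4,"ty":0.9,"tz":0,"roll":0,"jaw":0},{"tx":-4,"ty":0.9,"tz":0,"roll":0,"jaw":0},{"tx":-4,"ty":0.9,"tz":0,"roll":0,"jaw":0},{"tx":-2.1,"ty":0.7,"tz":0,"roll":0,"jaw":0}]'
python3 -m jog '[{"tx":0,"ty":0,"tz":0,"roll":0,"jaw":0},{"tx":0,"ty":0,"tz":0,"roll":0,"jaw":0}]'
python3 look.py w3 guest_cup_rim=.063 guest_cup=.005 guest_saucer=0
python3 - <<'E'
from h import *
for n in('wrist','top','scene'):
    c=cam(n)
    for t in ('guest_cup','guest_saucer'):
        for q in trace(n,t)[:2]: print(n,t,round(q['p'],2),q['bbox'])
E
```

```text
time_s: 12.8
position: [0.4161, -0.0021, 0.1993]
tcp_rot: [[-1.0, 0.017, -0.001], [0.017, 1.0, 0.001], [0.001, 0.001, -1.0]]
force: [0.5, -0.1, -0.1]
opening: 0.134
grasp_force: 30.0
time_s: 13.6
position: [0.7024, 0.061, 0.1986]
tcp_rot: [[-1.0, 0.018, 0.002], [0.018, 1.0, 0.0], [-0.002, 0.0, -1.0]]
force: [-0.8, -0.8, -1.0]
opening: 0.129
grasp_force: 30.0
time_s: 13.8
position: [0.6983, 0.0607, 0.1982]
tcp_rot: [[-1.0, 0.017, -0.003], [0.017, 1.0, -0.0], [0.003, -0.0, -1.0]]
force: [-0.6, 0.4, -0.8]
opening: 0.135
grasp_force: 30.0
[0.6977 0.0606 0.1984] [[-0.9998  0.0177 -0.0034]
 [ 0.0177  0.9998  0.0001]
 [ 0.0034 -0.     -1.    ]] [ 0.5147  0.5349 -0.9328] 13.85
guest_cup_rim 0.91 [177.4 514.8] [0.6638 0.1849]
guest_cup 0.85 [165.1 480.3] [0.6626 0.1827]
guest_cup 0.25 [176.2 511.6] [0.6717 0.2079]
wrist guest_cup 0.76 [441.4, 108.3, 155.1, 128.6]
wrist guest_saucer 0.57 [398.1, 72.4, 173.6, 176.5]
wrist guest_saucer 0.15 [440.5, 109.3, 153.9, 125.9]
top guest_cup 0.49 [425.3, 153.5, 29.9, 28.3]
scene guest_cup 0.63 [437.9, 292.7, 40.2, 36.1]
scene guest_saucer 0.65 [426.6, 302.5, 54.8, 38.8]
```

View pics/w3.png

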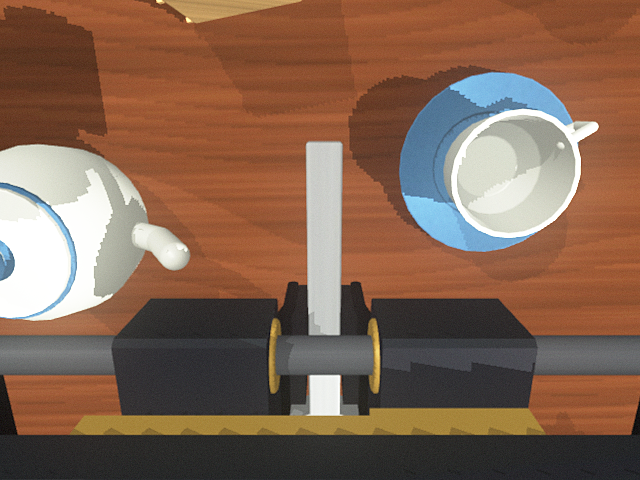

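Wrist view: cup on the blue saucer with its rim centred near (516,174). The ear is at (590,128), and the held handle runs straight at columns 306–342. I'll refine the rim centre with a projected-circle fit.

```bash
cat > fit.py <<'E'
from h import *
from scipy.optimize import minimize
def circ(c,img,x,y,z,r,dr=.0015):
    v=[]
    for a in np.radians(np.arange(0,360,3)):
        u=np.array([np.cos(a),np.sin(a),0])
        for s in(-1,1): v.append(proj(c,np.array([x,y,z])+u*(r+s*dr)))
    v=np.array(v,'float32');p=cv2.remap(img,v[:,1].reshape(1,-1),v[:,0].reshape(1,-1),cv2.INTER_LINEAR)[0]
    d=p[0::2]-p[1::2];return np.clip(d,-40,80).mean()
def fit(c,ch,x,y,z,r):
    img=cv2.GaussianBlur(ch.astype('float32'),(3,3),0)
    g=[(circ(c,img,x+i*.001,y+j*.001,z,r),i,j) for i in range(-8,9) for j in range(-8,9)]
    b=max(g);r_=minimize(lambda p:-circ(c,img,p[0],p[1],z,r),[x+b[1]*.001,y+b[2]*.001],method='Nelder-Mead',options=dict(initial_simplex=[[x+b[1]*.001,y+b[2]*.001],[x+b[1]*.001+.001,y+b[2]*.001],[x+b[1]*.001,y+b[2]*.001+.001]]))
    return r_.x,-r_.fun
E
python3 - <<'E'
from fit import *
for n in('wrist','scene','top'):
    c=cam(n);i=c['img'].astype(float)
    print(n,'rim',fit(c,i[...,0],.662,.185,.063,.042),'saucer',fit(c,i[...,2]-i[...,0],.662,.185,.014,.068))
E
```

```text
wrist rim (array([0.66321259, 0.18501982]), np.float64(76.26841735839844)) saucer (array([0.66299811, 0.18645828]), np.float64(70.2856216430664))
scene rim (array([0.66241209, 0.18744166]), np.float64(22.14192771911621)) saucer (array([0.66230321, 0.18730622]), np.float64(35.274723052978516))
top rim (array([0.66680561, 0.19117903]), np.float64(0.35786083340644836)) saucer (array([0.66841426, 0.18692919]), np.float64(3.865966796875))
```

```bash
python3 -m jog '[{"tx":1.3,"ty":1.5,"tz":0,"roll":0,"jaw":0},{"tx":2.5,"ty":3,"tz":0,"roll":0,"jaw":0},{"tx":2.5,"ty":3,"tz":1,"roll":0,"jaw":0},{"tx":2.5,"ty":3,"tz":1,"roll":0,"jaw":0},{"tx":1.8,"ty":1.9,"tz":1,"roll":0,"jaw":0},{"tx":0,"ty":0,"tz":1,"roll":0,"jaw":0},{"tx":0,"ty":0,"tz":0,"roll":0,"jaw":0},{"tx":0,"ty":0,"tz":0,"roll":0,"jaw":0}]'
python3 - <<'E'
from fit import *
s=read_state();g=s['position'];print(g)
c=cam('scene');cv2.imwrite('pics/s4.png',cv2.resize(c['img'][230:350,370:530,::-1],None,fx=5,fy=5,interpolation=cv2.INTER_CUBIC))
i=c['img'].astype(float)
for dz in(-.004,0,.004): print(dz,'bowl rim top fit',fit(c,i[...,0],g[0]+.069,g[1],g[2]+.002+dz,.034))
for r in landmark_of('scene','strainer')[:1]: print(r['point'],proj(c,g+[.069,-.0012,-.024]))
for r in landmark_of('scene','strainer_grip')[:1]: print(r['point'],proj(c,g))
c=cam('wrist');hsv=c['img'][:,300:350].astype(int)
col=c['img'][:,324].astype(int);print('handle end row grad',int(np.argmax(np.diff(col[:290,2]))),proj(c,g+[-.069,.0012,.0015]))
E
```

```text
time_s: 15.4
position: [0.5967, 0.1858, 0.1597]
tcp_rot: [[-1.0, 0.018, 0.001], [0.018, 1.0, -0.0], [-0.001, -0.0, -1.0]]
force: [-0.2, 0.1, -1.0]
opening: 0.133
grasp_force: 30.0
[0.59668183 0.18584203 0.15969699]
-0.004 bowl rim top fit (array([0.66423193, 0.18744157]), np.float64(17.30127716064453))
0 bowl rim top fit (array([0.66586045, 0.18574777]), np.float64(18.182287216186523))
0.004 bowl rim top fit (array([0.66737561, 0.184142  ]), np.float64(18.930707931518555))
[294.7, 466.7] [292.6771398  464.69727677]
handle end row grad 140 [137.90681202 325.30497653]
```

View pics/s4.png

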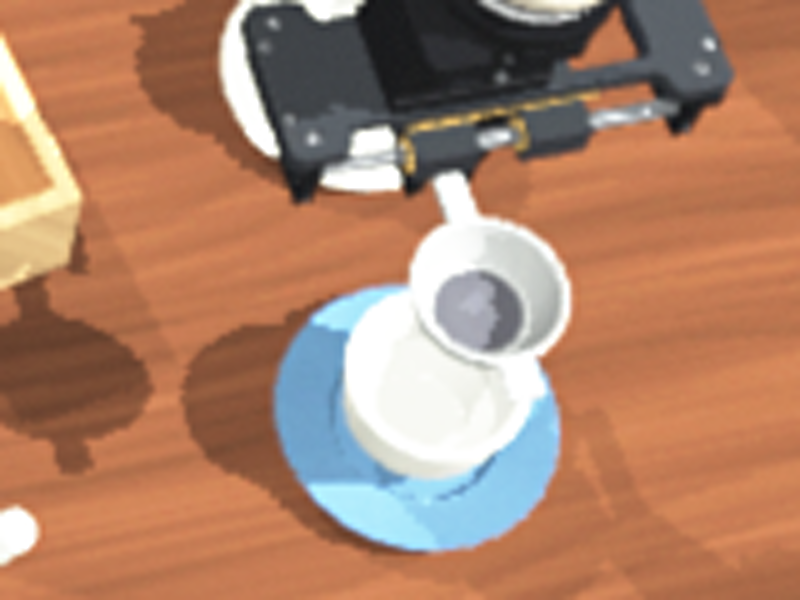

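Scene crop: the bowl (490,290) is above the blue-saucer cup and level, needing only a small centring correction of -3 mm in x and +1.5 mm in y. I'll centre and lower.

```bash
python3 -m jog '[{"tx":0.3,"ty":0.15,"tz":1,"roll":0,"jaw":0},{"tx":0,"ty":0,"tz":1.5,"roll":0,"jaw":0},{"tx":0,"ty":0,"tz":1.5,"roll":0,"jaw":0},{"tx":0,"ty":0,"tz":1,"roll":0,"jaw":0},{"tx":0,"ty":0,"tz":0.7,"roll":0,"jaw":0},{"tx":0,"ty":0,"tz":0.5,"roll":0,"jaw":0},{"tx":0,"ty":0,"tz":0,"roll":0,"jaw":0},{"tx":0,"ty":0,"tz":0,"roll":0,"jaw":0}]'
python3 -m jog '[{"tx":0,"ty":0,"tz":0,"roll":0,"jaw":0},{"tx":0,"ty":0,"tz":0,"roll":0,"jaw":0},{"tx":0,"ty":0,"tz":0,"roll":0,"jaw":0}]'
python3 - <<'E'
from fit import *
P=[]
for k in range(4):
    c=cam('scene');P.append(read_state()['position'])
g=np.mean(P,0);print(g)
cv2.imwrite('pics/s5.png',cv2.resize(c['img'][230:350,370:530,::-1],None,fx=5,fy=5,interpolation=cv2.INTER_CUBIC))
i=c['img'].astype(float)
print('bowl rim',fit(c,i[...,0],g[0]+.069,g[1],g[2]+.002,.034),'saucer',fit(c,i[...,2]-i[...,0],.662,.187,.014,.068))
E
```

```text
time_s: 16.4
position: [0.5928, 0.1881, 0.0978]
tcp_rot: [[-1.0, 0.018, 0.001], [0.018, 1.0, 0.0], [-0.001, 0.0, -1.0]]
force: [-0.1, 0.4, -1.1]
opening: 0.132
grasp_force: 30.0
time_s: 16.7
position: [0.5928, 0.1881, 0.098]
tcp_rot: [[-1.0, 0.018, 0.001], [0.018, 1.0, 0.0], [-0.001, 0.0, -1.0]]
force: [-0.4, 0.4, -1.2]
opening: 0.135
grasp_force: 30.0
[0.59260219 0.18807785 0.09778318]
bowl rim (array([0.66158017, 0.18848963]), np.float64(12.777978897094727)) saucer (array([0.66205841, 0.18599031]), np.float64(64.35668182373047))
```

View pics/s5.png

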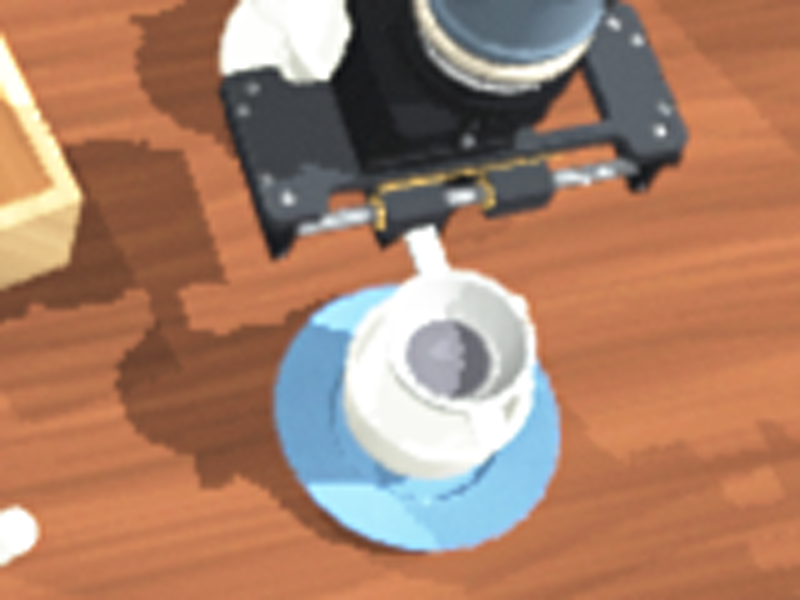

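The bowl is over the cup with about a 1 mm residual. A final trim follows, then a quick check that nothing else moved.

```bash
python3 -m jog '[{"tx":-0.1,"ty":-0.1,"tz":0.07,"roll":0,"jaw":0},{"tx":0,"ty":0,"tz":0,"roll":0,"jaw":0},{"tx":0,"ty":0,"tz":0,"roll":0,"jaw":0},{"tx":0,"ty":0,"tz":0,"roll":0,"jaw":0},{"tx":0,"ty":0,"tz":0,"roll":0,"jaw":0},{"tx":0,"ty":0,"tz":0,"roll":0,"jaw":0}]'
python3 - <<'E'
from h import *
c=cam('scene');old=cv2.imread('pics/scene0.png')[:,:,::-1]
for t,z in(('lid_knob_top',.13),('teapot',0),('tea_box',0),('honey_jar',0),('guest_saucer',0),('host_cup',.005)):
    for r in landmark_of('scene',t)[:3]: print(t,round(r['p'],2),r['point'],at(c,r['point'],z)[:2])
print(read_state()['position'],hand_in())
E
```

```text
time_s: 17.5
position: [0.5935, 0.1871, 0.0969]
tcp_rot: [[-1.0, 0.018, 0.0], [0.018, 1.0, 0.0], [-0.0, 0.0, -1.0]]
force: [-0.6, 0.3, -0.1]
opening: 0.134
grasp_force: 30.0
lid_knob_top 0.62 [334.1, 330.9] [ 0.69311121 -0.12098483]
teapot 0.65 [355.9, 326.1] [ 0.69619765 -0.13101607]
tea_box 0.84 [219.8, 197.6] [ 0.26204173 -0.38211091]
tea_box 0.74 [263.4, 358.2] [0.47899949 0.00070199]
tea_box 0.67 [230.3, 289.7] [ 0.34580334 -0.15048704]
honey_jar 0.64 [357.3, 235.4] [ 0.65433987 -0.33517861]
guest_saucer 0.87 [313.1, 452.8] [0.65882835 0.1902178 ]
host_cup 0.71 [355.9, 234.3] [ 0.6522606  -0.33672168]
host_cup 0.61 [245.5, 439.9] [0.4761856  0.21817756]
the job is handed in; nothing more can be done
[0.59348903 0.18701459 0.09685637] None
```

Handed in at about 18 s: the lid is pressed to its hard stop, and the strainer was carried over the wooden box and is held level over the cup on the blue saucer, centred to within about 1–2 mm with its underside about 10 mm above the rim by my measurements.

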